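# Stop the tiltmeter base rocking

## Robot

A 7-joint arm with a two-finger parallel gripper is mounted at the origin on the work surface. World frame = base frame: x ahead of the robot, y to its left, z up, the work surface at z = 0. Lengths are in m, angles in rad, forces in N, time in s.
With the tool pointing down it reaches from about 0.4 to 0.85 m from the base axis. Payload 10.4 kg.
Tool frame: the origin (TCP) lies between the finger pads; the fingertips stand 17 mm ahead of it and the grasp point (between the pads) lies 2 mm behind it; x points along the fingers, y is the direction in which the jaws open and shut, and the axes are right-handed (so a half turn about x gives the same grasp; the last joint's range is limited). The gripper opens to 87 mm and grips with 3 to 60 N. Pads are 19 mm wide; open, the fingers measure 117 mm over their backs; the gripper's body (75 mm by 190 mm) begins 51 mm behind the grasp point.
Start: joints at [-1.146, 0.332, -0.065, 1.46, 0.022, 1.35, -0.088], TCP at [0.271, 0.563, 0.24] pointing down, gripper open.
Joint ranges: [-2.6, 2.6], [-0.5, 2.12], [-1.47, 1.34], [0.16, 2.42], [-1.27, 4.41], [0.06, 2.06], [-2.6, 2.6]. Speed limits (rad/s): [2.22, 2.22, 2.79, 2.79, 3.14, 3.14, 3.14].

## Interface

Orientations are given as a unit quaternion [x, y, z, w].
In Python, from bench import r, optics, close_job gives the robot as it stands.
- The arm moves only by the shell command python3 -m inch 'ROWS' [OPENING] [FORCE]. ROWS is JSON, a list of rows, each an object with "translation": the shift along the tool's x, y, z in cm, a list of three; "spin": the turn about the tool's x in degrees. In form: [{"translation": [tx, ty, tz], "spin": spin}, ...]. A call has 1 to 20 rows; each row shifts and turns the pose as measured when the row begins, along the tool's axes as they then stand; what a row does not reach is not made up. A row lasts 1/8 s, in which the tool goes at most 62.5 mm and 10.7 degrees, less where a joint would pass 70% of its speed; a pose out of reach is approached as far as the arm can. A call is refused whole if a number of a shift passes 6.25 or a number of a turn 10.7, either way. A call with a gripper value outside its range is refused whole. OPENING is the closure, from 0 (fully open) to 1 (shut), set as the call begins (- or left out, the last holds). The fingers move at their own pace and stop on an object; FORCE is the grip in N (left out, the last holds). Time passes only in rows, so rows that do not move let the fingers close. It gives the time, the measured TCP pose, the force and the opening at its end, in the units of the state.
- r.read_state(): the state, without advancing time (a new reading comes with each control period).
- optics.camera(name): name is "scene" or "top" or "wrist"; returns the picture (384x512x3 uint8, red, green, blue); there is no depth.
- optics.camera_model(name): a dict with "camera_matrix" (3x3 intrinsics, pixels), "dist" ([k1, k2, p1, p2, k3] as OpenCV has them; the pictures are not rectified), "world_from_camera" (4x4, takes a point from camera to world coordinates); the wrist camera has in their place "tool_from_camera" (4x4, takes a point from camera to tool coordinates, whose origin is the TCP and whose axes are the tool frame's). Camera axes: x right, y down, z forward; pixel columns grow to the right and rows downward; lengths in m; the calibration is good to about 2 mm. A picture is of the moment at which its call begins: read the wrist's pose just before it. camera_model takes no time and is no camera call.
- close_job(): hands the job in, once; it reports no verdict.
The state is a dict: "time": time; "joint_positions": joint angles; "joint_vel": joint speeds; "joint_torque": joint torques, N m; "ee_pos": TCP position; "eef_rot": TCP orientation; "ft_force": force on the tool from outside, world axes, zero at the start; "torque": the same for the moment, N m; "width": finger opening in m.
Only numpy, scipy, OpenCV 4.12 (cv2) and the standard library are available. Lean on these libraries where they do the work, as an engineer would, in place of code of your own. Each camera call takes 0.05 s, during which the arm holds its last target.

## Task

The square tiltmeter base rocks because one of its four corner levelling screws has backed off and its foot hangs clear of the counter. Find the screw whose brass bar no longer lies along its white line and turn it clockwise (seen from above, less than a quarter turn) until the bar lies along the line again and its foot carries load, then let go. Leave the base standing where it is and do not knock over the silvered glass flask.

Things in the scene. Friction and masses are not known exactly. Their poses are not given: they have to be found in the camera images.
- base: Tiltmeter base, loose, 5 kg: square dark blue plate 214 x 214 mm on 4 rubber feet, plate top 32 mm above the counter, green can (80 mm across, top 87 mm up) near its middle. Origin: middle of the plate at counter height, z up, x and y along the edges. Brass-barred screws 81 mm out in x and y; the loose one is at +x +y, the other three are locked by dark nuts. White lines run along the diagonals.
- foot: Round rubber foot, 28 mm across, under the loose screw. Origin: centre of its underside, on the screw's vertical axis; axes parallel to the base's, so the white line runs along (1, 1) of its x and y. It is sprung (5 N/mm), goes down 2 mm per rad until it meets the counter, and does not turn. The brass bar above it is 46 mm long, 12 thick, 26 tall, 52 to 78 mm above the counter, on a 10 mm stem.
- screw (a joint): Turn of the loose screw, rad: 0 with the bar along the white line (foot pressed on the counter), -1.2 to -0.7 (backed off) at the start, growing clockwise seen from above; the bar points along the line turned counter-clockwise by minus this value. Stays where left; friction 0.08 N m; end stops at -1.5 and +0.6.
- flask: Silvered glass vacuum flask with a black stopper, 80 mm across, 198 mm tall, standing on the counter 0.25 m or more from the middle of the base. Origin: centre of its underside. To be left standing.

How it is judged:
At the end, for the whole second after the job is handed in: The bar of the backed-off screw lies within 0.22 rad (12 degrees) of its white line, its foot bears on the counter with more than 1.5 N, and the base stands still and level (within 0.05 rad) with its middle and that foot within 30 mm of where they were (value of joint screw between -0.22 and 0.22 rad and contact force between foot and anything else above 1.5 N and distance of each of base, foot from where it was at the start of the episode below 0.03 m and angle between base's own z axis and vertical below 0.05 rad and linear speed of base below 0.02 m/s); the robot touches nothing.
It fails at once if the glass flask is knocked over or tipped by more than 0.35 rad (angle between flask's own z axis and vertical above 0.35 rad).
It also fails if it takes over 32 s, if anything falls off the work surface, if the arm or the gripper's body presses on something with over 40 N, if the wrist force passes 120 N, or if a joint passes its speed limit or range.

## Working session

There is one attempt and no reset: what is moved stays moved. The work goes in short steps, Python scripts to look and compute and a shell command to move; the robot and the scene stay as the last step left them, time stands still between calls to the robot, and variables do not carry over. Pictures are saved under pics/ and viewed, and the job is handed in when it is done.

```bash
mkdir -p pics
cat > h.py <<'E'
import numpy as np, cv2
from scipy.spatial.transform import Rotation as R
from bench import r, optics
def save(n,im): cv2.imwrite('pics/'+n+'.png',im[:,:,::-1])
def ray(name,uv,T=None):
    m=optics.camera_model(name); K=np.array(m['camera_matrix']);d=np.array(m['dist'])
    p=cv2.undistortPoints(np.array(uv,float).reshape(-1,1,2),K,d).reshape(-1,2)
    W=np.array(m['world_from_camera']) if T is None else T@np.array(m['tool_from_camera'])
    v=np.c_[p,np.ones(len(p))]@W[:3,:3].T
    return W[:3,3],v
def plane(name,uv,z,T=None):
    o,v=ray(name,uv,T); return o+v*((z-o[2])/v[:,2])[:,None]
def tool(s):
    T=np.eye(4);T[:3,:3]=R.from_quat(s['eef_rot']).as_matrix();T[:3,3]=s['ee_pos'];return T
E
python3 - <<'E'
from h import *
s=r.read_state();print(s['time'],s['ee_pos'],tool(s)[:3,:3].round(3),s['width'])
for n in ['scene','top','wrist']: save(n+'0',optics.camera(n))
E
```

```text
0.0 [0.27044227 0.56305696 0.23874151] [[-0.001  0.433  0.901]
 [-0.001  0.901 -0.433]
 [-1.    -0.001  0.   ]] 0.0871179492623183
```

View pics/scene0.png

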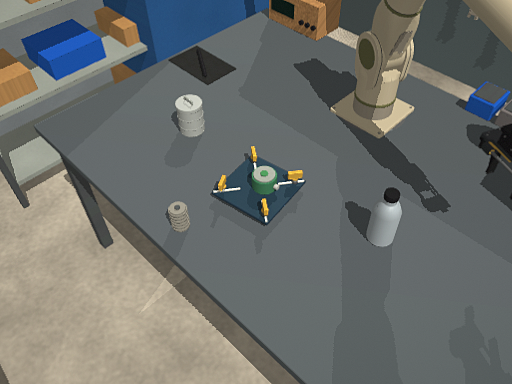

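View pics/top0.png

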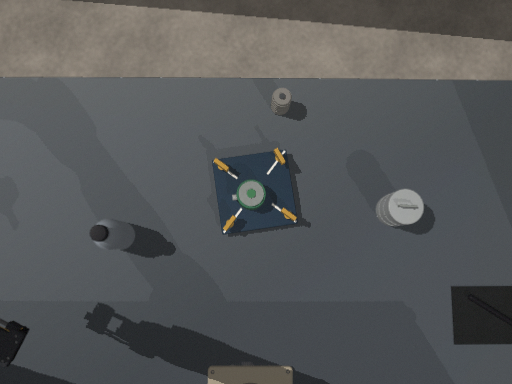

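View pics/wrist0.png

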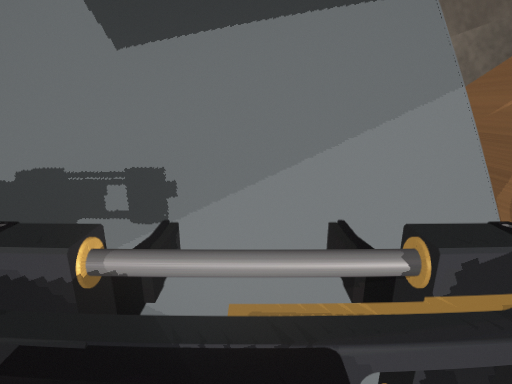

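Run:
```python
from h import *
im=cv2.imread('pics/top0.png')
c=cv2.resize(im[140:245,200:310],None,fx=5,fy=5,interpolation=cv2.INTER_CUBIC);cv2.imwrite('pics/topz.png',c)
hsv=cv2.cvtColor(im,cv2.COLOR_BGR2HSV)
m=cv2.inRange(hsv,(12,120,120),(30,255,255));m[:,:200]=0;m[:,310:]=0;m[:140]=0;m[245:]=0
n,l,st,ce=cv2.connectedComponentsWithStats(m)
for i in range(1,n):
    if st[i,4]<15: continue
    p=np.argwhere(l==i)[:,::-1].astype(float)
    w=plane('top',p,0.078)[:,:2]; c=w.mean(0); e,v=np.linalg.eigh(np.cov((w-c).T)); d=v[:,1]
    print(ce[i].round(1),st[i,4],c.round(4),np.degrees(np.arctan2(d[1],d[0])).round(1),np.sqrt(e)*3.46)
print(plane('top',[[98,233],],.198),plane('top',[[252,193]],.087), plane('top',[[405,205]],.09))
print(np.array(optics.camera_model('top')['world_from_camera']).round(3))
```

```text
[278.8 155.8] 82 [ 0.6872 -0.077 ] -152.2 [0.01684566 0.04337127]
[220.6 164.4] 83 [0.6624 0.0819] 50.9 [0.01599869 0.04343188]
[288.1 214.2] 90 [ 0.527  -0.1009] 54.8 [0.01677634 0.04152764]
[228.9 222.5] 78 [0.5043 0.0579] 142.4 [0.01315705 0.04324732]
[[0.47103937 0.3652335  0.198     ]] [[ 0.58304582 -0.00372907  0.087     ]] [[ 0.55160677 -0.41451878  0.09      ]]
[[ 0.002 -0.992  0.126  0.435]
 [-1.    -0.003 -0.013  0.013]
 [ 0.013 -0.126 -0.992  1.225]
 [ 0.     0.     0.     1.   ]]
```

View pics/topz.png

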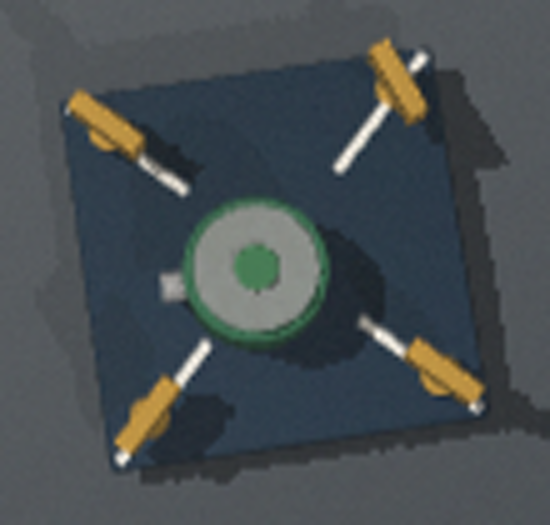

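The scene and top views agree. The loose screw is the bar at about (279,156) in the top image, world ≈ (0.687, -0.077), roughly 65° counter-clockwise of its line. The flask is at about (98,233), world ≈ (0.47, 0.365). I'll rise first, then travel.

```bash
python3 -m inch '[{"translation":[-5,0,0],"spin":0},{"translation":[-5,0,0],"spin":0},{"translation":[0,-2.9,4.7],"spin":0},{"translation":[0,-2.9,4.7],"spin":0},{"translation":[0,-2.9,4.7],"spin":0},{"translation":[0,-2.9,4.7],"spin":0},{"translation":[0,-2.9,4.7],"spin":0},{"translation":[0,-2.9,4.7],"spin":0},{"translation":[0,-2.9,4.7],"spin":0},{"translation":[0,-2.9,4.7],"spin":0},{"translation":[0,-2.9,4.7],"spin":0},{"translation":[0,-2.9,4.7],"spin":0},{"translation":[0,-2.9,4.7],"spin":0},{"translation":[0,-2.9,4.7],"spin":0},{"translation":[0,0,0],"spin":0}]' 0.4 25
```

```text
time: 2.02
ee_pos: [0.6377, -0.0128, 0.3385]
eef_rot: [0.153, 0.691, -0.158, 0.689]
ft_force: [-0.6, -0.1, -0.1]
width: 0.0521
```

```bash
python3 -m inch '[{"translation":[0,0,0],"spin":-9},{"translation":[0,0,0],"spin":-9},{"translation":[0,0,0],"spin":-9},{"translation":[0,0,0],"spin":-9},{"translation":[0,0,0],"spin":-9},{"translation":[0,0,0],"spin":-9},{"translation":[3,0,0],"spin":0},{"translation":[3,0,0],"spin":0},{"translation":[0,0,0],"spin":0}]'
python3 - <<'E'
from h import *
s=r.read_state();print(s['joint_positions'],tool(s).round(3))
for n in ['scene','top','wrist']: save(n+'1',optics.camera(n))
E
```

```text
time: 3.15
ee_pos: [0.6352, -0.006, 0.2754]
eef_rot: [-0.188, 0.685, 0.188, 0.678]
ft_force: [-0.3, -0.5, -0.4]
width: 0.0522
[-0.26425904  0.3475349   0.26624799  1.38232858 -0.08737886  1.43269335
  2.10806577] [[-0.009 -0.512  0.859  0.635]
 [-0.003  0.859  0.512 -0.006]
 [-1.     0.002 -0.009  0.275]
 [ 0.     0.     0.     1.   ]]
```

View pics/wrist1.png

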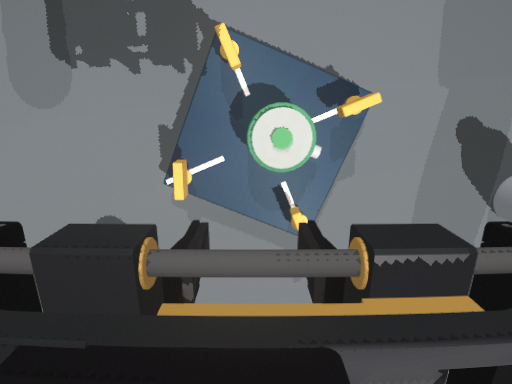

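The wrist picture shows the loose bar near (180,180) across its white line, and the other three lie along theirs. Next I measure its position from this view.

```bash
cat > meas.py <<'E'
from h import *
def bars(name,im,T=None,z=.078,minA=60):
    hsv=cv2.cvtColor(im,cv2.COLOR_RGB2HSV)
    m=cv2.inRange(hsv,(12,150,150),(30,255,255))
    n,l,st,ce=cv2.connectedComponentsWithStats(m)
    for i in range(1,n):
        if st[i,4]<minA: continue
        p=np.argwhere(l==i)[:,::-1].astype(float)
        w=plane(name,p,z,T)[:,:2]; c=w.mean(0)
        (cx,cy),(a,b),ang=cv2.minAreaRect((w*1000).astype(np.float32))
        e,v=np.linalg.eigh(np.cov((w-c).T)); d=v[:,1]
        print(ce[i].round(0),st[i,4],'centroid',c.round(4),'rectc',cx.__round__(1),cy.__round__(1),round(a,1),round(b,1),round(ang,1),'dir',np.degrees(np.arctan(d[1]/d[0])).round(1))
E
python3 - <<'E'
from meas import *
T=tool(r.read_state())
im=cv2.imread('pics/wrist1.png')[:,:,::-1].copy(); bars('wrist',im,T)
c=cv2.resize(im[10:245,150:390],None,fx=2.5,fy=2.5); save('w1z',c)
E
```

```text
[223.  51.] 61 centroid [ 0.5378 -0.1036] rectc 537.1 -105.2 19.6 4.8 51.4 dir 49.6
[354. 101.] 157 centroid [0.5074 0.0476] rectc 504.4 49.6 13.2 44.1 65.1 dir -34.0
[184. 175.] 160 centroid [ 0.6806 -0.0765] rectc 682.5 -75.0 43.8 12.6 43.5 dir 34.5
[295. 217.] 95 centroid [0.657  0.0647] rectc 658.0 66.5 27.3 15.1 61.0 dir 39.6
[362. 249.] 77 centroid [0.6492 0.1618] rectc 651.8 165.1 41.5 6.9 49.5 dir 48.2
[365. 277.] 68 centroid [0.6808 0.1898] rectc 680.3 189.7 26.8 5.7 30.8 dir 30.8
[333. 307.] 3846 centroid [0.7401 0.1813] rectc 744.8 169.4 24.9 453.0 30.8 dir -58.6
```

View pics/w1z.png

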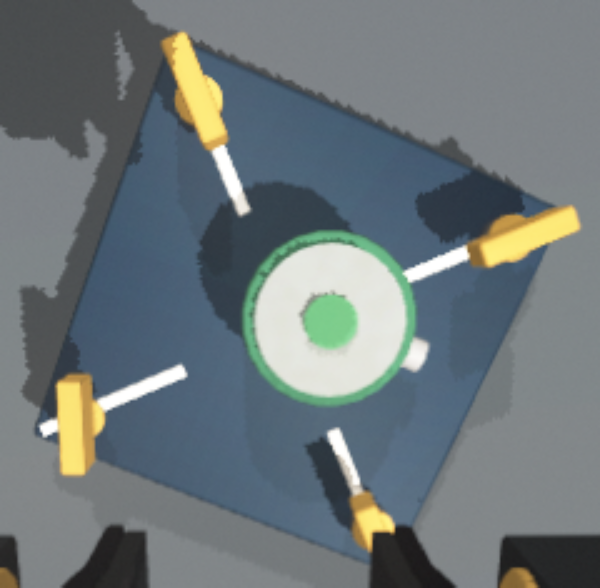

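Run:
```python
from meas import *
T=tool(r.read_state())
f=lambda p:np.array(p)/2.5+[150,10]
for nm,p,z in [('bar',[(74,377),(74,473)],.078),('line',[(42,432),(184,371)],.0325),('plate',[(38,434),(172,28),(580,210),(370,565)],.032),('can',[(330,320)],.087)]:
    w=plane('wrist',f(p),z,T)[:,:2]; print(nm,w.round(4),'mean',w.mean(0).round(4)); 
    if len(w)==2: d=w[1]-w[0];print(np.degrees(np.arctan(d[1]/d[0])),np.linalg.norm(d))
f=lambda p:np.array(p)/5+[200,140]-.4
for nm,p,z in [('bar',[(381,46),(416,114)],.078),('line',[(424,58),(340,170)],.0325),('plate',[(430,50),(487,412),(112,470),(62,102)],.032),('can',[(257,268)],.087)]:
    w=plane('top',f(p),z)[:,:2]; print(nm,w.round(4),'mean',w.mean(0).round(4)); 
    if len(w)==2: d=w[1]-w[0];print(np.degrees(np.arctan(d[1]/d[0])),np.linalg.norm(d))
im=optics.camera('top');c=cv2.resize(im[120:245,200:310],None,fx=5,fy=5);save('t1z',c)
```

```text
bar [[ 0.6674 -0.0886]
 [ 0.7091 -0.0673]] mean [ 0.6882 -0.078 ]
27.126324097240936 0.04679994683573589
line [[ 0.7149 -0.096 ]
 [ 0.647  -0.0461]] mean [ 0.6809 -0.0711]
-36.31372469092271 0.08426504447671701
plate [[ 0.7172 -0.0975]
 [ 0.5057 -0.1327]
 [ 0.4729  0.0853]
 [ 0.6895  0.098 ]] mean [ 0.5963 -0.0117]
can [[ 0.584  -0.0009]] mean [ 0.584  -0.0009]
bar [[ 0.7067 -0.0689]
 [ 0.6688 -0.0878]] mean [ 0.6877 -0.0784]
26.548522980438403 0.0423322093068117
line [[ 0.7106 -0.0966]
 [ 0.6456 -0.0485]] mean [ 0.6781 -0.0726]
-36.52429038470802 0.08081940373995973
plate [[ 0.7154 -0.1002]
 [ 0.509  -0.1303]
 [ 0.4763  0.0786]
 [ 0.6842  0.1091]] mean [ 0.5962 -0.0107]
can [[ 0.5825 -0.001 ]] mean [ 0.5825 -0.001 ]
```

```bash
python3 -m inch '[{"translation":[0,0,0],"spin":4},{"translation":[3,-4.4,0.7],"spin":0},{"translation":[3,-4.4,0.7],"spin":0},{"translation":[4,0,0],"spin":0},{"translation":[4,0,0],"spin":0},{"translation":[0,0,0],"spin":0}]'
cat > dd.py <<'E'
from h import *
import sys
s=r.read_state();T=tool(s);y=T[:3,1]
print(T.round(4)[:3],'jaw',np.degrees(np.arctan2(y[1],y[0])),'toolshift cm to axis',(T[:3,:3].T@(np.array([.6882,-.078,float(sys.argv[1])])-T[:3,3])*100).round(2),s['time'],s['joint_positions'][-1],s['ft_force'],s['width'])
E
python3 dd.py 0.063
```

```text
time: 4.1
ee_pos: [0.6953, -0.0808, 0.1446]
eef_rot: [-0.165, 0.685, 0.162, 0.691]
ft_force: [-0.6, -0.6, 0.6]
width: 0.0527
[[ 0.0102 -0.4499  0.893   0.6953]
 [-0.0028  0.893   0.45   -0.0808]
 [-0.9999 -0.007   0.0078  0.1446]] jaw 116.73965452172426 toolshift cm to axis [ 8.16  0.63 -0.58] 4.1 2.188404818345972 [-0.6472969  -0.56793163  0.59204262] 0.052689288768665375
```

```bash
python3 -m inch '[{"translation":[1.5,0.6,-0.6],"spin":0},{"translation":[1.5,0,0],"spin":0},{"translation":[0,0,0],"spin":0}]'
python3 dd.py 0.063
python3 - <<'E'
from h import *
a=optics.camera('wrist');b=optics.camera('top')
save('w2',a); save('t2',cv2.resize(b[120:245,200:310],None,fx=4,fy=4))
E
```

```text
time: 4.47
ee_pos: [0.6912, -0.078, 0.121]
eef_rot: [-0.166, 0.682, 0.161, 0.694]
ft_force: [-0.7, 0.6, 0.6]
width: 0.0525
[[ 0.0189 -0.4505  0.8926  0.6912]
 [-0.0028  0.8927  0.4506 -0.078 ]
 [-0.9998 -0.0111  0.0156  0.121 ]] jaw 116.77784340012163 toolshift cm to axis [ 5.79  0.19 -0.36] 4.475 2.188644425012983 [-0.6707271   0.55738667  0.63808588] 0.05246289156127619
```

View pics/w2.png

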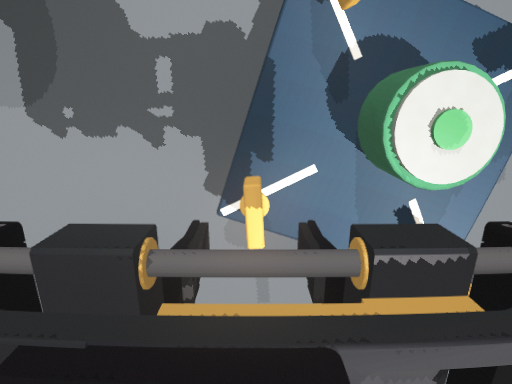

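View pics/t2.png

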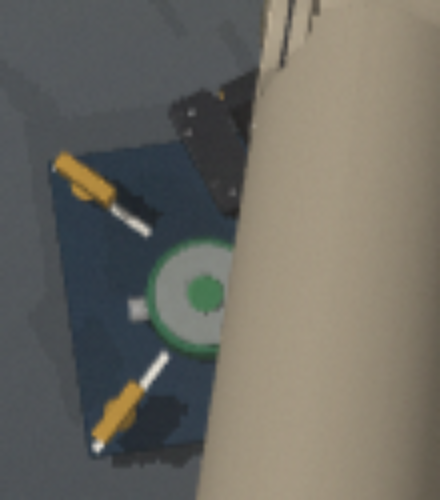

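The wrist picture shows the bar upright at u≈255, midway between the fingers (198 and 312) and square to the jaws. Descending.

```bash
python3 -m inch '[{"translation":[2,0.2,-0.4],"spin":0},{"translation":[2,0,0],"spin":0},{"translation":[1.5,0,0],"spin":0},{"translation":[0,0,0],"spin":0}]'
python3 dd.py 0.063
```

```text
time: 5.08
ee_pos: [0.6908, -0.0785, 0.0678]
eef_rot: [-0.167, 0.679, 0.161, 0.696]
ft_force: [-0.2, 0.2, 0.1]
width: 0.0521
[[ 0.0251 -0.4504  0.8925  0.6908]
 [-0.0031  0.8927  0.4506 -0.0785]
 [-0.9997 -0.0141  0.021   0.0678]] jaw 116.76905946351478 toolshift cm to axis [ 0.47  0.17 -0.22] 5.075 2.1988041332000767 [-0.21920403  0.17792313  0.11286707] 0.052126790976125846
```

```bash
python3 -m inch '[{"translation":[0.4,0.15,-0.2],"spin":0},{"translation":[0,0,0],"spin":0}]'
python3 -m inch '[{"translation":[0,0,0],"spin":0},{"translation":[0,0,0],"spin":0},{"translation":[0,0,0],"spin":0},{"translation":[0,0,0],"spin":0},{"translation":[0,0,0],"spin":0}]' 1 20
python3 dd.py 0.063
python3 - <<'E'
from h import *
save('w3',optics.camera('wrist'))
E
```

```text
time: 5.32
ee_pos: [0.6889, -0.0782, 0.0643]
eef_rot: [-0.167, 0.679, 0.16, 0.697]
ft_force: [0.2, -0.0, 0.4]
width: 0.0524
time: 5.95
ee_pos: [0.6896, -0.0784, 0.0656]
eef_rot: [-0.167, 0.678, 0.16, 0.697]
ft_force: [-0.4, -1.6, -2.3]
width: 0.0124
[[ 0.0282 -0.4503  0.8924  0.6896]
 [-0.0036  0.8927  0.4506 -0.0784]
 [-0.9996 -0.0159  0.0235  0.0656]] jaw 116.76748212274784 toolshift cm to axis [ 0.26  0.11 -0.11] 5.95 2.198967140376978 [-0.40814039 -1.56631729 -2.30809663] 0.012437094861520639
```

View pics/w3.png

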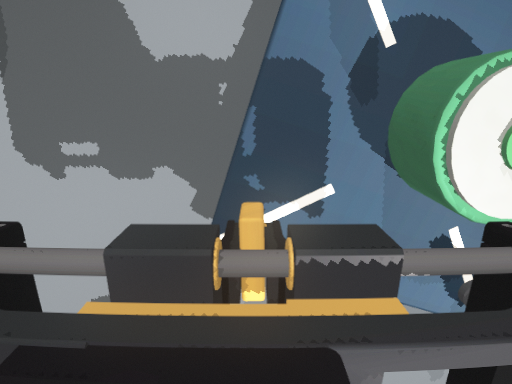

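The fingers hold the bar (width 12.4 mm). Turning clockwise.

```bash
python3 -m inch '[{"translation":[0,0,0],"spin":6},{"translation":[0,0,0],"spin":6},{"translation":[0,0,0],"spin":6},{"translation":[0,0,0],"spin":6},{"translation":[0,0,0],"spin":6},{"translation":[0,0,0],"spin":0}]'
python3 dd.py 0.063
python3 - <<'E'
from h import *
save('w4',optics.camera('wrist'))
E
```

```text
time: 6.75
ee_pos: [0.6896, -0.0794, 0.0645]
eef_rot: [0.024, 0.697, -0.027, 0.717]
ft_force: [-0.0, -0.4, 0.1]
width: 0.0117
[[ 0.0281  0.0717  0.997   0.6896]
 [-0.005   0.9974 -0.0716 -0.0794]
 [-0.9996 -0.003   0.0284  0.0645]] jaw 85.89031064533243 toolshift cm to axis [ 0.15  0.13 -0.15] 6.75 1.7108216694416685 [-0.00191523 -0.37928302  0.12344699] 0.011677267518028348
```

View pics/w4.png

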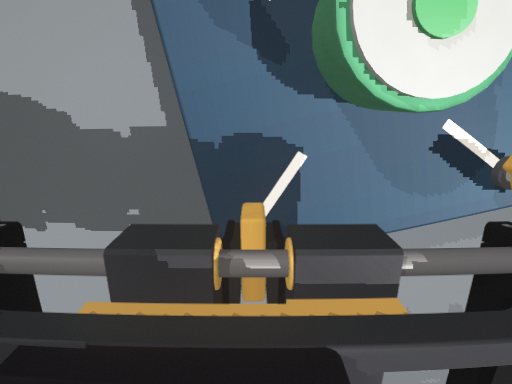

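```bash
python3 -m inch '[{"translation":[0,0,0],"spin":6.3},{"translation":[0,0,0],"spin":6.3},{"translation":[0,0,0],"spin":6.3},{"translation":[0,0,0],"spin":6.3},{"translation":[0,0,0],"spin":6.3},{"translation":[0,0,0],"spin":0}]'
python3 dd.py 0.063
python3 - <<'E'
from h import *
save('w5',optics.camera('wrist'))
E
```

```text
time: 7.55
ee_pos: [0.6892, -0.0802, 0.0635]
eef_rot: [0.217, 0.663, -0.215, 0.683]
ft_force: [1.4, -0.3, -1.2]
width: 0.0118
[[ 0.0272  0.5816  0.813   0.6892]
 [-0.0058  0.8134 -0.5817 -0.0802]
 [-0.9996  0.0111  0.0255  0.0635]] jaw 54.43605047352197 toolshift cm to axis [ 0.05  0.12 -0.21] 7.55 1.2163136993850268 [ 1.42512449 -0.25427058 -1.24037315] 0.01175551506132345
```

View pics/w5.png

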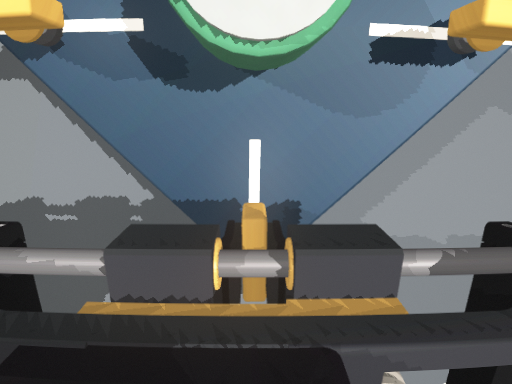

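The bar now runs straight into the white line, both at u≈255. Releasing and rising.

```bash
python3 -m inch '[{"translation":[0,0,0],"spin":0},{"translation":[0,0,0],"spin":0},{"translation":[0,0,0],"spin":0},{"translation":[0,0,0],"spin":0}]' 0.5
python3 -m inch '[{"translation":[-2,0,0],"spin":0},{"translation":[-3,0,0],"spin":0},{"translation":[-5,0,0],"spin":0},{"translation":[-5,0,0],"spin":0},{"translation":[-5,0,0],"spin":0},{"translation":[0,0,-5],"spin":0},{"translation":[0,0,-5],"spin":0},{"translation":[0,0,-5],"spin":0},{"translation":[0,0,-4],"spin":0},{"translation":[0,0,0],"spin":0}]'
python3 - <<'E'
from h import *
b=optics.camera('top');save('t6f',b); save('t6',cv2.resize(b[140:245,200:310],None,fx=5,fy=5,interpolation=cv2.INTER_CUBIC))
save('w6',optics.camera('wrist'));save('s6',optics.camera('scene'))
E
```

```text
time: 8.1
ee_pos: [0.6891, -0.0797, 0.0638]
eef_rot: [0.215, 0.664, -0.212, 0.684]
ft_force: [0.3, 0.1, 0.3]
width: 0.0402
time: 9.35
ee_pos: [0.5248, 0.0313, 0.2791]
eef_rot: [0.218, 0.66, -0.211, 0.688]
ft_force: [0.6, 0.2, 0.4]
width: 0.0434
```

View pics/t6.png

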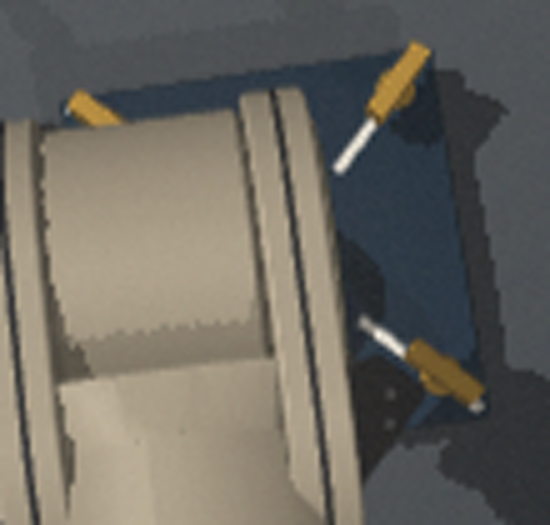

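View pics/w6.png

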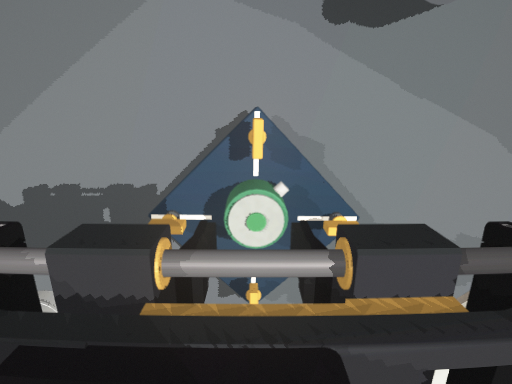

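View pics/s6.png

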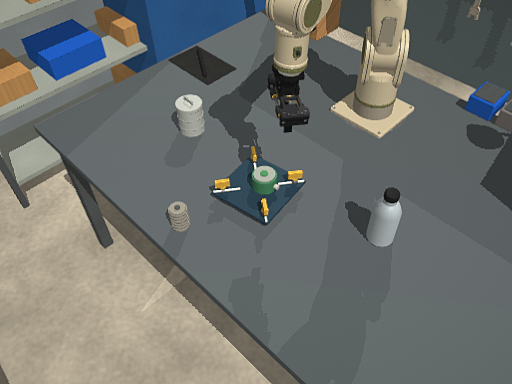

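The top view shows the bar from about (421,46) to (376,115) in the zoom, continuing the line that ends at (340,170). The flask is upright and the plate edges are where they were. One numeric check before handing in.

Run:
```python
from h import *
f=lambda p:np.array(p)/5+[200,140]-.4
for nm,p,z in [('bar',[(421,46),(376,115)],.078),('line',[(375,122),(340,170)],.0325),('corners',[(430,50),(487,412)],.032)]:
    w=plane('top',f(p),z)[:,:2]; d=w[1]-w[0]; print(nm,w.round(4),w.mean(0).round(4),np.degrees(np.arctan(d[1]/d[0])))
T=tool(r.read_state())
for nm,p,z in [('bar',[(258,120),(257.5,157)],.078),('line',[(257,112),(256,174)],.0325),('corner',[(257,107),(257,107)],.032)]:
    w=plane('wrist',p,z,T)[:,:2]; d=w[1]-w[0]; print(nm,w.round(4),w.mean(0).round(4),np.degrees(np.arctan(d[1]/d[0])))
from bench import close_job
s=r.read_state();print(s['time'],s['ft_force']);close_job()
```

```text
bar [[ 0.7068 -0.0909]
 [ 0.6681 -0.066 ]] [ 0.6874 -0.0784] -32.809706858326386
line [[ 0.6733 -0.0685]
 [ 0.6456 -0.0485]] [ 0.6595 -0.0585] -35.76110024069892
corners [[ 0.7154 -0.1002]
 [ 0.509  -0.1303]] [ 0.6122 -0.1152] 8.309036215658452
bar [[0.4888 0.0685]
 [0.5226 0.0438]] [0.5057 0.0562] -36.078568706721875
line [[0.4834 0.0728]
 [0.5481 0.0253]] [0.5157 0.049 ] -36.29053363441763
corner [[0.4784 0.0763]
 [0.4784 0.0763]] [0.4784 0.0763] nan
9.5 [ 0.873753   -0.40669505  0.34475717]
the job is handed in; nothing more can be done<stdin>:7: RuntimeWarning: invalid value encountered in scalar divide
```

I turned the loose screw about 62° clockwise, so its bar lies along its white line again. Then I let go, moved the arm clear of everything and handed the job in at 9.5 s.

**Bar angle:** In the last top view the bar is at about -33° and its line at -36°. That is 3° off, against the 12° allowed. The picture taken while still gripping also showed bar and line in one straight run.

**Base and flask:** The plate corners I could see and the loose screw sit within about 1 mm of where they were. In the scene view the flask is upright and untouched. The wrist force stayed near zero throughout.

**What the checks did not cover:**
- My final numeric check from the wrist camera turned out to be on the opposite, locked screw, so it does not confirm the result.
- I had no way to measure the foot's load or the base's level. I am inferring both from the bar angle, since the foot is pressed on the counter when the bar is on the line.

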